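# Put the block plane away and shut its drawer

### The arm

A 6-joint arm with a two-finger parallel gripper is mounted at the origin on the work surface. World frame = base frame: x ahead of the robot, y to its left, z up, the work surface at z = 0. Lengths are in m, angles in rad, forces in N, time in s.
With the tool pointing down it reaches from about 0.35 to 0.975 m from the base axis. Payload 4.9 kg.
Tool frame: the origin (TCP) lies midway between the tips of the shut fingers; the grasp point (between the pads) lies 19 mm behind it (manip.pinch_z is the distance from the TCP to the grasp point, in m); z points along the fingers, y is the direction in which the jaws open and shut (so a half turn about z gives the same grasp; the last joint's range is limited). The gripper opens to 85 mm and grips with 20 to 120 N. Pads are 22 mm wide; open, the fingers measure 114 mm over their backs; the gripper's body (76 mm by 85 mm) begins 54 mm behind the grasp point. The pads swing forward as they close: fully open they stand 13 mm farther back than shut.
Start: joints at [1.173, 0.053, 1.613, -0, 1.476, -0.119], TCP at [0.172, 0.601, 0.231] pointing down, gripper open.
Joint ranges: [-3.01, 3.01], [-1.01, 2.22], [0.06, 2.58], [-1.02, 4.17], [0.09, 2.62], [-3.14, 3.14]. Speed limits (rad/s): [2.57, 2.57, 3.14, 3.14, 3.14, 3.14].

### API

Orientations are given as a unit quaternion [w, x, y, z].
In Python, from plant import manip gives the robot as it stands.
- The arm moves only by the tool drive_tool, never from a script. Its argument "commands" is text: rows parted by semicolons, each of 5 numbers parted by spaces: the finger opening in mm, from 0 to 85.4, then the shift along the tool's x, y, z in units of 30 mm (1.0 is 30 mm), then the turn about the tool's z in degrees. A call has exactly 8 rows; each row shifts and turns the commanded pose from where the row before left it, along the tool's axes as they then stand; what a row does not reach is not made up. A row lasts 1/8 s, in which the tool goes at most 62.5 mm and 10.7 degrees, less where a joint would pass 70% of its speed; a pose out of reach is approached as far as the arm can. A call is refused whole if a number of a shift passes 1 or a number of a turn 10.7, either way. A call with a gripper value outside its range is refused whole. The fingers move at their own pace and stop on an object; the grip force is fixed at half the most. Time passes only in rows, so rows that do not move let the fingers close, or fill a call up. It gives the time, the measured TCP pose, the force and the opening at its end, in the units of the state.
- manip.state(): the state, without advancing time (a new reading comes with each control period).
- manip.grab_frame(name): name is "scene" or "top"; returns the picture (384x512x3 uint8, red, green, blue); there is no depth.
- manip.camera_params(name): a dict with "fx", "fy", "cx", "cy" (pixels), "xyz" and "orientation" of the camera in the world. Camera axes: x right, y down, z forward; pixel columns grow to the right and rows downward; lengths in m; the calibration is good to about 2 mm. A picture is of the moment at which its call begins. camera_params takes no time and is no camera call.
- manip.job_done(): hands the job in, once; it reports no verdict.
The state is a dict: "time": time; "joint_pos": joint angles; "joint_vel": joint speeds; "joint_efforts": joint torques, N m; "tool_pos": TCP position; "tool_rot": TCP orientation; "contact_force": force on the tool from outside, world axes, zero at the start; "ft_torque": the same for the moment, N m; "gripper_width": opening from 0.0 (shut) to 1.0 (fully open).
Only numpy, scipy, OpenCV 4.12 (cv2) and the standard library are available. Lean on these libraries where they do the work, as an engineer would, in place of code of your own. Each camera call takes 0.05 s, during which the arm holds its last target. There are 200 camera calls.

### The job

Clear up at the end of the woodwork class: gently set the small block plane, sole down, into the open drawer that is empty, let go of it, and then push that drawer fully shut. Leave the other open drawer, the one full of dowels, as it is.

Things in the scene. Friction and masses are not known exactly. Their poses are not given: they have to be found in the camera images.
- plane: Small dark steel block plane, 95 (x) x 42 (y) x 44 mm high, 0.35 kg, sole down. Origin: centre of the sole, z up. Grip across its two flat cheeks: outer faces 42 apart, x -44 to +36, up to 32 above the sole. Dark wood knob (22 across) at x = +30, top at 44; between the cheeks a sloping iron. A pale sanding block with cork base (88 x 46 x 32) lies ahead of or behind it and may swap places.
- drawer (a joint): Opening of the empty drawer, m: 0 fully shut at its stop, 0.16 full travel; starts 0.14 to 0.16. Slides with about 1.5 N friction and stays where left. Its fixed plywood case is 190 mm wide, 200 deep (drawer front included) and 82 high.
- drawer_floor (a point): Centre of the empty drawer's inner floor, 16 mm above the table; moves with it. x points the way it shuts, y across, z up. Floor x -85 to 85, y -79 to 79 mm; walls 36 high, 7 thick. Front: flat board without handle, outer face at x = -97, inner -85, 188 wide, top 75 above the table. The case roof (82 above the table) covers what lies beyond x = -85 + opening, so the 140 mm next to the front is open.
- stocked_floor (a point): The same point and axes of the other drawer, in an equal case: divided down the middle and full of wooden dowels. It too is open, 140 to 160 mm, and is to stay so. One case stands left of the plane and one right, which is which varies, each turned up to 9 degrees.
Not all that is in view belongs to the job. Leave any blue look-alike of the plane alone.

How it is judged:
On the way:
1. the plane stands sole down on the floor of the empty drawer, let go, with the drawer still open by more than 60 mm (x of plane in the frame of drawer_floor between -0.085 and 0.085 m and y of plane in the frame of drawer_floor between -0.079 and 0.079 m and z of plane in the frame of drawer_floor below 0.01 m and angle between plane's own z axis and vertical below 0.2 rad and contact force between the fingers and plane below 0.1 N and value of joint drawer above 0.06 m), for 0.2 s.
At the end, for the whole second after the job is handed in: The empty drawer is shut to within 10 mm of its stop and at rest; the plane lies still inside it, sole down (within 11 degrees) on its floor (within 10 mm); the drawer of dowels is within 20 mm of where it started (value of joint drawer below 0.01 m and velocity of joint drawer between -0.01 and 0.01 m/s and x of plane in the frame of drawer_floor between -0.085 and 0.085 m and y of plane in the frame of drawer_floor between -0.079 and 0.079 m and z of plane in the frame of drawer_floor below 0.01 m and angle between plane's own z axis and vertical below 0.2 rad and linear speed of plane below 0.02 m/s and distance of stocked_floor from where it was at the start of the episode below 0.02 m); the robot touches nothing.
It fails at once if the plane was dropped or thrown: it moved faster than 0.8 m/s while not held (linear speed of plane above 0.8 m/s and contact force between the fingers and plane below 0.01 N).
It fails at once if the drawer of dowels was moved by more than 20 mm (distance of stocked_floor from where it was at the start of the episode above 0.02 m).
It also fails if it takes over 51 s, if anything falls off the work surface, if the arm or the gripper's body presses on something with over 40 N, if the wrist force passes 120 N, or if a joint passes its speed limit or range.

## Working session

There is one attempt and no reset: what is moved stays moved. The work goes in short steps, Python scripts to look and compute and a tool call to move; the robot and the scene stay as the last step left them, time stands still between calls to the robot, and variables do not carry over. Pictures are saved under pics/ and viewed, about 8 in all and at most 12, crops included, and the job is handed in when it is done.

Besides the shell and the picture viewer there is one more tool, called after "Request:" as name(argument=value, ...) on one line, values as JSON. drive_tool: Moves the arm, as the interface text tells. Its arguments: {"type":"object","properties":{"commands":{"type":"string"}},"required":["commands"]}

```bash
mkdir -p pics
cat > h.py <<'E'
import numpy as np,cv2
from scipy.spatial.transform import Rotation as R
from plant import manip
def rot(q): return R.from_quat([q[1],q[2],q[3],q[0]]).as_matrix()
def ray(c,u,v):
    d=rot(c['orientation'])@np.array([(u-c['cx'])/c['fx'],(v-c['cy'])/c['fy'],1]);return np.array(c['xyz']),d
def atz(c,u,v,z):
    o,d=ray(c,u,v);return o+d*(z-o[2])/d[2]
def tri(c1,p1,c2,p2):
    o1,d1=ray(c1,*p1);o2,d2=ray(c2,*p2)
    s=np.linalg.lstsq(np.c_[d1,-d2],o2-o1,rcond=None)[0]
    a,b=o1+s[0]*d1,o2+s[1]*d2;return (a+b)/2,np.linalg.norm(a-b)
def proj(c,P):
    p=rot(c['orientation']).T@(np.array(P)-c['xyz']);return c['fx']*p[0]/p[2]+c['cx'],c['fy']*p[1]/p[2]+c['cy']
def snap(n,name):
    im=manip.grab_frame(n)[:,:,::-1];cv2.imwrite(f'pics/{name}_raw.png',im);return im
E
python3 - <<'E'
from h import *
for n in('scene','top'):
    im=snap(n,n+'0');cv2.imwrite(f'pics/{n}0.png',cv2.resize(im,(800,600),interpolation=cv2.INTER_CUBIC));print(n,manip.camera_params(n))
print(manip.state()['tool_pos'],manip.state()['tool_rot'],manip.state()['time'])
E
```

```text
scene {'fx': 440.33926700779523, 'fy': 440.33926700779523, 'cx': 252.4043802560089, 'cy': 192.6793412433137, 'xyz': array([0.91167183, 0.59819064, 0.77980669]), 'orientation': array([-0.08514517,  0.24588435,  0.89928088, -0.35154669])}
top {'fx': 394.3835428400628, 'fy': 394.3835428400628, 'cx': 252.05176346544803, 'cy': 188.8612057329882, 'xyz': array([0.44812968, 0.00314537, 1.08231729]), 'orientation': array([-0.05049298,  0.71091319, -0.69897003,  0.05910826])}
[0.17174646 0.60035398 0.23019318] [-2.48301925e-04  1.38941201e-01  9.90300195e-01 -8.97223254e-04] 0.1
```

View pics/scene0.png

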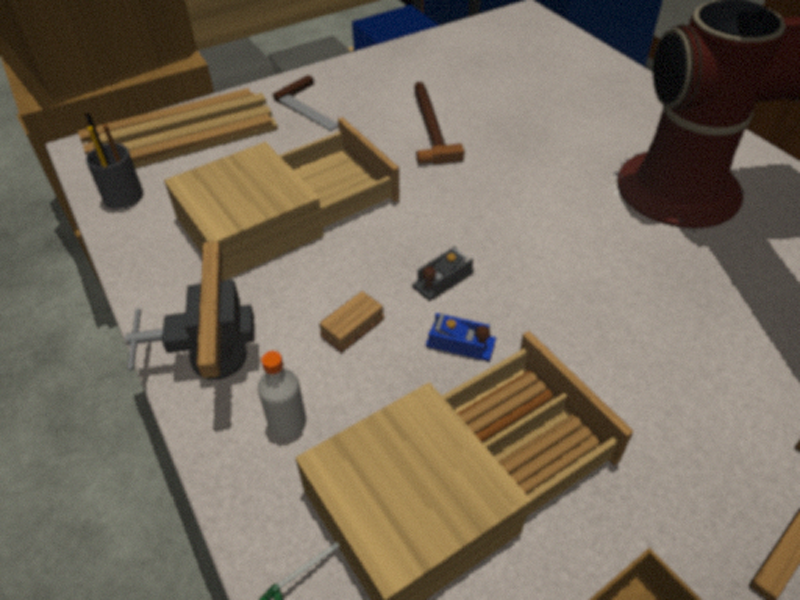

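View pics/top0.png

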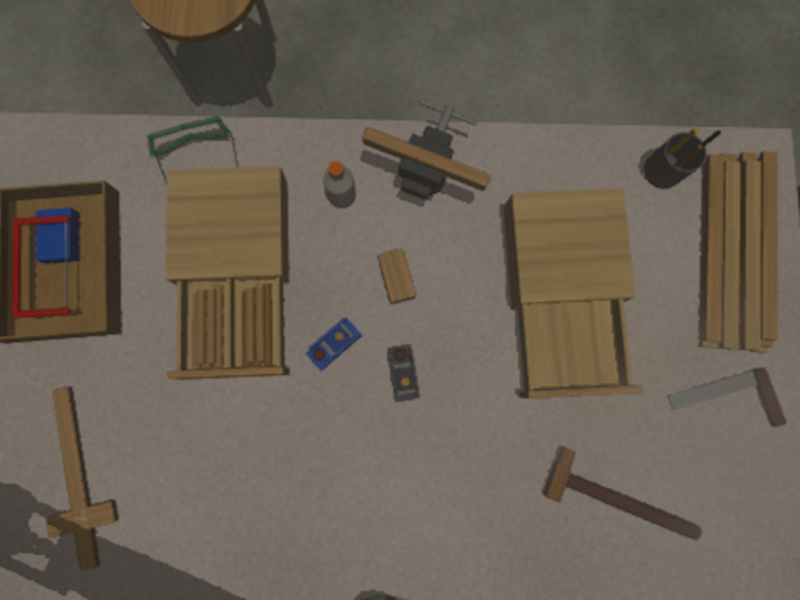

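The scene view shows the dark plane at (443,272), the blue look-alike at (462,337), the pale sanding block at (352,320), the empty drawer at (345,172) and the dowel drawer at (545,420). In the top view they are at (403,373), (333,345), (396,276), (577,345) and (230,325). I choose the dark one with the brown knob, and the drawer on the right (−y). Next is a close crop of both in both views.

Run:
```python
import cv2,numpy as np
s=cv2.imread('pics/scene0_raw.png');t=cv2.imread('pics/top0_raw.png')
def crop(im,x,y,w,h,k):
    c=cv2.resize(im[y:y+h,x:x+w],None,fx=k,fy=k,interpolation=cv2.INTER_CUBIC)
    c=cv2.convertScaleAbs(c,alpha=1.5)
    for i in range(0,w,10): cv2.putText(c,str(x+i),(i*k,8),0,.3,(0,255,255));cv2.line(c,(i*k,10),(i*k,14),(0,255,255))
    for i in range(0,h,10): cv2.putText(c,str(y+i),(0,i*k+4),0,.3,(0,255,255));cv2.line(c,(22,i*k),(27,i*k),(0,255,255))
    return c
a=np.hstack([crop(s,255,150,57,43,7),crop(t,230,212,57,43,7)])
b=np.hstack([crop(s,170,70,100,74,4),crop(t,320,185,100,74,4)])
w=min(a.shape[1],b.shape[1]);m=np.vstack([a[:,:w],b[:,:w]]);print(m.shape);cv2.imwrite('pics/m1.png',m)
```

```text
(597, 798, 3)
```

View pics/m1.png

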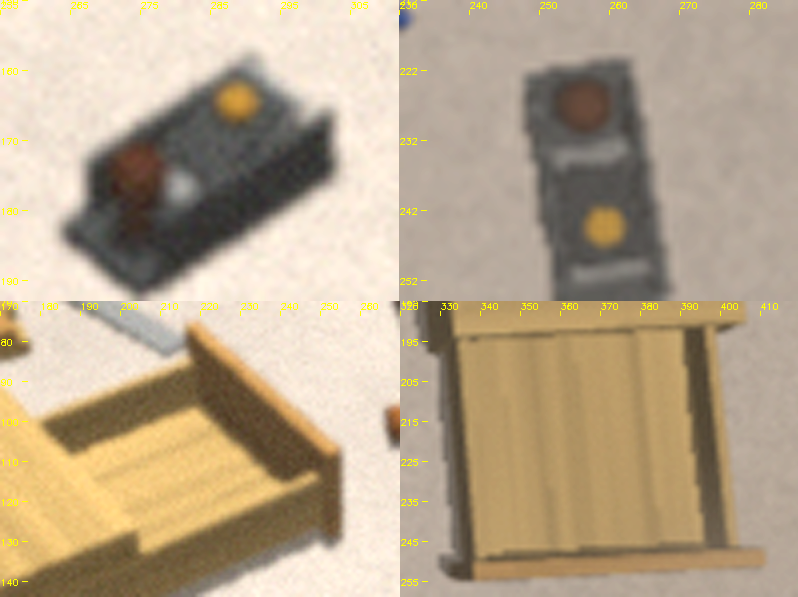

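Run:
```python
from h import *
s=manip.camera_params('scene');t=manip.camera_params('top')
for n,p,q in [('knob',(274.6,172.9),(256.4,226.7)),('brass',(289,164.3),(259.4,244.4)),('frontL(+y)',(255,108.5),(338.8,254.8)),('frontR(-y)',(217,75.3),(411.5,251.3))]:
    P,e=tri(s,p,t,q);print(n,P.round(4),e.round(4))
for n,q,z in [('toeL',(248,222.3),.01),('toeR',(263.1,220.6),.01),('FL',(338.8,254.8),.075),('FR',(411.5,251.3),.075),('knobtop',(256.4,226.7),.044),('brass',(259.4,244.4),.035),
 ('roofL',(331,192.5),.082),('roofR',(405,190),.082),('floorL',(338.7,248.7),.016),('floorR',(397,246),.016)]: print(n,atz(t,*q,z).round(4))
st=manip.state();print(rot(st['tool_rot']).round(3).tolist())
```

```text
knob [ 0.5096 -0.0207  0.0412] 0.0021
brass [ 0.4635 -0.0291  0.0394] 0.0025
frontL(+y) [ 0.44   -0.2308  0.0671] 0.0026
frontR(-y) [ 0.4542 -0.4177  0.0707] 0.0035
toeL [0.5239 0.0009 0.01  ]
toeR [ 0.5292 -0.04    0.01  ]
FL [ 0.4411 -0.2298  0.075 ]
FR [ 0.4528 -0.4149  0.075 ]
knobtop [ 0.5103 -0.0213  0.044 ]
brass [ 0.4645 -0.03    0.035 ]
roofL [ 0.5989 -0.2109  0.082 ]
roofR [ 0.6088 -0.4024  0.082 ]
floorL [ 0.4568 -0.2434  0.016 ]
floorR [ 0.4665 -0.4008  0.016 ]
[[-0.961, 0.275, -0.001], [0.275, 0.961, -0.002], [0.0, -0.002, -1.0]]
```

Request:
drive_tool(commands="85 0 0 0 -8.33;85 0 0 0 -8.33;85 0 0 0 -8.33;85 -0.3 -1 0 0;85 -0.3 -1 0 0;85 -0.3 -1 0 0;85 -0.3 -1 0 0;85 -0.3 -1 0 0")

```text
time: 1.1
tool_pos: [0.2401, 0.4586, 0.2307]
tool_rot: [-0.0, -0.079, 0.997, -0.0]
contact_force: [1.0, 0.6, 0.1]
gripper_width: 0.996
```

Request:
drive_tool(commands="85 -0.3 -1 0 0;85 -0.3 -1 0 0;85 -0.3 -1 0 0;85 -0.3 -1 0 0;85 -0.3 -1 0 0;85 -0.3 -1 0 0;85 -0.3 -1 0 0;85 -0.3 -1 0 0")

```text
time: 2.1
tool_pos: [0.3487, 0.2329, 0.2308]
tool_rot: [-0.0, -0.079, 0.997, -0.0]
contact_force: [0.3, -0.8, -0.0]
gripper_width: 0.999
```

Request:
drive_tool(commands="85 -0.3 -1 0.3 0;85 -0.3 -1 0.3 0;85 -0.3 -1 0.3 0;85 -0.3 -1 0.3 0;85 -0.3 -1 0.3 0;85 -0.3 -1 0.3 0;85 -0.3 -1 0.3 0;85 0 0 0 0")

```text
time: 3.1
tool_pos: [0.4434, 0.0352, 0.167]
tool_rot: [-0.001, -0.077, 0.997, 0.0]
contact_force: [-0.3, 0.3, 1.0]
gripper_width: 0.995
```

```bash
cat >> h.py <<'E'
def go(x,y,z,yaw):
    "shift (units) and turn (deg) to TCP x y z with tool y at world angle yaw+90 deg"
    st=manip.state();M=rot(st['tool_rot']);d=M.T@(np.array([x,y,z])-st['tool_pos'])/.03
    a=np.degrees(np.arctan2(-M[0,1],M[1,1]));print('t',st['time'],'pos',np.round(st['tool_pos'],4),'yaw',a.round(2),'shift',d.round(2),'turn',round(a-yaw,2),'F',np.round(st['contact_force'],1),'w',round(st['gripper_width'],3))
E
python3 - <<'E'
from h import *
go(.477,-.0265,.13,9)
print(manip.state()['joint_pos'].round(2))
s=snap('scene','s1');t=snap('top','t1')
k=lambda im,x,y:cv2.convertScaleAbs(cv2.resize(im[y:y+100,x:x+100],(400,400),interpolation=cv2.INTER_CUBIC),alpha=1.5)
cv2.imwrite('pics/m2.png',np.hstack([k(s,235,110),k(t,205,185)]))
E
```

```text
t 3.1 pos [0.4434 0.0352 0.167 ] yaw 8.84 shift [-0.79 -2.21  1.23] turn -0.16 F [-0.3  0.3  1. ] w 0.995
[-0.09 -0.35  2.08 -0.    1.41 -1.81]
```

View pics/m2.png

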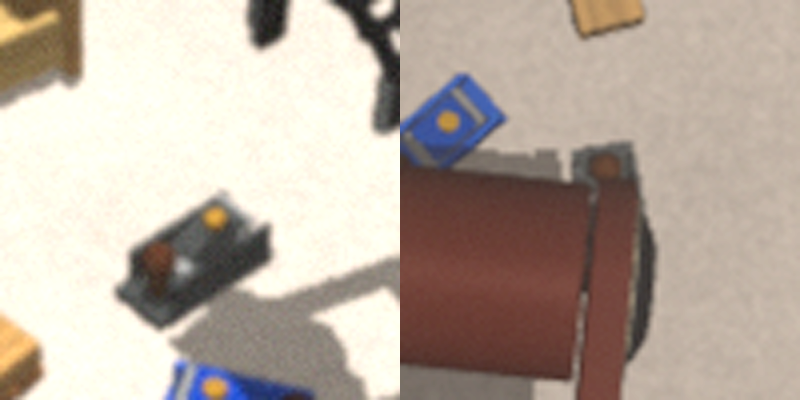

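The dark plane is unmoved, and the gripper is short of it in +y. I'll finish the approach above it.

Request:
drive_tool(commands="85 -0.2 -0.55 0.3 0;85 -0.2 -0.55 0.3 0;85 -0.2 -0.55 0.3 0;85 -0.2 -0.56 0.3 0;85 0 0 0.5 0;85 0 0 0.5 0;85 0 0 0 0;85 0 0 0 0")

```text
time: 4.2
tool_pos: [0.4779, -0.0249, 0.1024]
tool_rot: [0.0, -0.079, 0.997, 0.0]
contact_force: [-0.3, 0.0, 0.2]
gripper_width: 0.998
```

Run:
```python
from h import *
go(.477,-.0265,.005,9)
t=manip.camera_params('top')
# plane side edges in top view at raw px, at z=.03
for a,b in [((248,222.7),(252,254.5)),((263.1,220.6),(268.4,253.4))]:
    A,B=atz(t,*a,.03),atz(t,*b,.03);print(A.round(3),B.round(3),np.degrees(np.arctan2(*(A-B)[1::-1])).round(1))
s=snap('scene','s2')
cv2.imwrite('pics/m3.png',cv2.convertScaleAbs(cv2.resize(s[100:220,220:340],(600,600),interpolation=cv2.INTER_CUBIC),alpha=1.5))
```

```text
t 4.2 pos [ 0.4779 -0.0249  0.1024] yaw 9.05 shift [ 0.04 -0.05  3.25] turn 0.05 F [-0.3  0.   0.2] w 0.998
[0.521 0.001 0.03 ] [ 0.438 -0.011  0.03 ] 8.2
[ 0.528 -0.039  0.03 ] [ 0.442 -0.054  0.03 ] 9.9
```

View pics/m3.png

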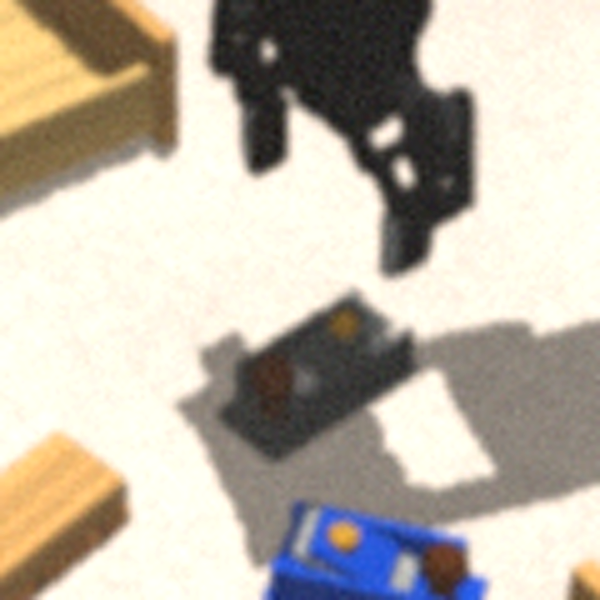

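The gripper straddles the dark plane (around 320,380 in the crop), with the blue one clear of the fingers. I'll descend and grip.

Request:
drive_tool(commands="85 0 -0.03 0.6 0;85 0 0 0.6 0;85 0 0 0.6 0;85 0 0 0.6 0;85 0 0 0.4 0;85 0 0 0.3 0;85 0 0 0.1 0;85 0 0 0 0")

```text
time: 5.25
tool_pos: [0.4783, -0.0262, 0.0065]
tool_rot: [0.0, -0.079, 0.997, -0.0]
contact_force: [0.4, 0.1, -0.3]
gripper_width: 0.991
```

Request:
drive_tool(commands="60 0 0 0 0;50 0 0 0 0;45 0 0 0 0;40 0 0 0 0;30 0 0 0 0;30 0 0 0 0;30 0 0 0 0;30 0 0 0 0")

```text
time: 6.25
tool_pos: [0.4785, -0.0263, 0.0069]
tool_rot: [0.0, -0.079, 0.997, -0.0]
contact_force: [-1.4, -0.5, 5.1]
gripper_width: 0.482
```

Request:
drive_tool(commands="30 0 0 -0.3 0;30 0 0 -0.5 0;30 0 0 -0.8 0;30 0 0 -0.8 0;30 0 0 -0.8 0;30 0 0 -0.8 5;30 0 0 -0.8 0;30 0 0 0 0")

```text
time: 7.25
tool_pos: [0.4794, -0.0264, 0.1529]
tool_rot: [0.002, -0.035, 0.999, -0.001]
contact_force: [0.0, 0.2, -2.8]
gripper_width: 0.481
```

Run:
```python
from h import *
go(.5307,-.317,.13,4)
s=snap('scene','s3')
cv2.imwrite('pics/m4.png',cv2.convertScaleAbs(cv2.resize(s[60:220,190:350],(600,600),interpolation=cv2.INTER_CUBIC),alpha=1.5))
```

```text
t 7.25 pos [ 0.4794 -0.0264  0.1529] yaw 4.02 shift [-1.02 -9.78  0.78] turn 0.02 F [ 0.   0.2 -2.8] w 0.481
```

View pics/m4.png

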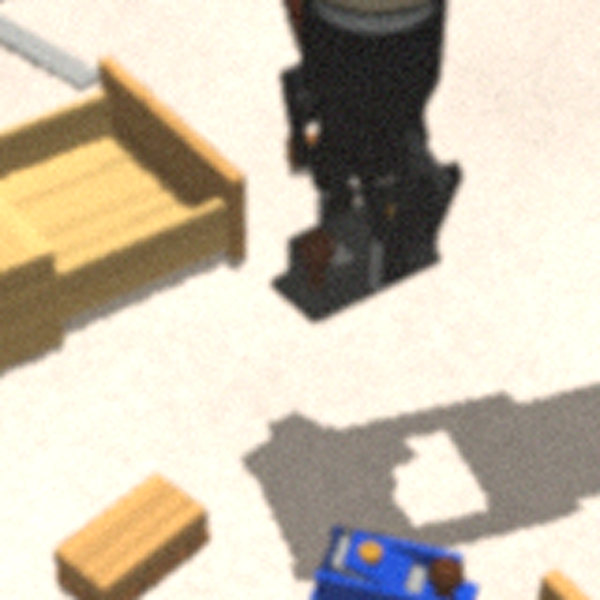

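The plane is held level, knob forward (around 330,260). I'll carry it over the empty drawer.

Request:
drive_tool(commands="30 -0.03 -0.3 0 0;30 -0.07 -0.6 0 0;30 -0.07 -0.7 0 0;30 -0.07 -0.7 0 0;30 -0.07 -0.7 0 0;30 -0.07 -0.7 0 0;30 -0.07 -0.7 0 0;30 -0.07 -0.7 0 0")

```text
time: 8.3
tool_pos: [0.5045, -0.1791, 0.1502]
tool_rot: [-0.0, -0.035, 0.999, 0.0]
contact_force: [0.3, -0.2, -2.8]
gripper_width: 0.478
```

Request:
drive_tool(commands="30 -0.07 -0.7 0 0;30 -0.07 -0.7 0 0;30 -0.07 -0.7 0 0;30 -0.07 -0.7 0 0;30 -0.07 -0.7 0 0;30 -0.07 -0.7 0 0;30 -0.07 -0.48 0.1 0;30 0 0 0 0")

```text
time: 9.3
tool_pos: [0.5287, -0.3175, 0.1467]
tool_rot: [-0.0, -0.035, 0.999, 0.0]
contact_force: [0.7, 0.6, -3.4]
gripper_width: 0.479
```

Run:
```python
from h import *
go(.5307,-.317,.021,4)
s=snap('scene','s4');t=snap('top','t4')
k=lambda im,x,y:cv2.convertScaleAbs(cv2.resize(im[y:y+110,x:x+100],(400,440),interpolation=cv2.INTER_CUBIC),alpha=1.5)
cv2.imwrite('pics/m5.png',np.hstack([k(s,165,55),k(t,325,165)]))
```

```text
t 9.3 pos [ 0.5287 -0.3175  0.1467] yaw 3.96 shift [-0.07  0.01  4.19] turn -0.04 F [ 0.7  0.6 -3.4] w 0.479
```

View pics/m5.png

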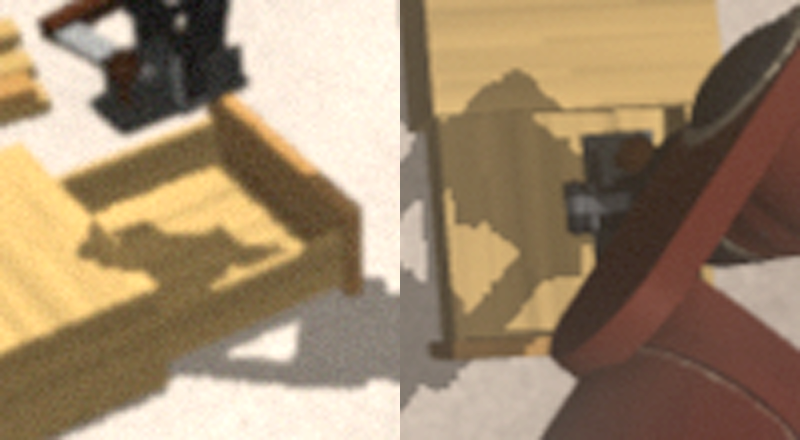

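The plane hangs over the open part of the empty drawer, with its nose short of the roof edge. I'll lower it, slowly at the end.

Request:
drive_tool(commands="30 0 0 0.4 0;30 0 0 0.7 0;30 0 0 0.7 0;30 0 0 0.7 0;30 0 0 0.6 0;30 0 0 0.4 0;30 0 0 0.3 0;30 0 0 0 0")

```text
time: 10.4
tool_pos: [0.5286, -0.3165, 0.0327]
tool_rot: [-0.0, -0.035, 0.999, 0.0]
contact_force: [0.4, 0.4, -3.7]
gripper_width: 0.481
```

Request:
drive_tool(commands="30 0 0 0.06 0;30 0 0 0.06 0;30 0 0 0.06 0;30 0 0 0.06 0;30 0 0 0.05 0;30 0 0 0.02 0;30 0 0 0 0;30 0 0 0 0")

```text
time: 11.4
tool_pos: [0.5288, -0.3167, 0.0241]
tool_rot: [0.0, -0.035, 0.999, -0.0]
contact_force: [-0.3, -0.4, -2.7]
gripper_width: 0.479
```

Request:
drive_tool(commands="30 0 0 0.03 0;30 0 0 0.02 0;30 0 0 0.02 0;30 0 0 0.02 0;30 0 0 0 0;30 0 0 0 0;30 0 0 0 0;30 0 0 0 0")

```text
time: 12.4
tool_pos: [0.5298, -0.3167, 0.0229]
tool_rot: [0.001, -0.035, 0.999, -0.0]
contact_force: [-1.8, 3.7, 6.4]
gripper_width: 0.48
```

Contact with the floor: Fz went from about −3 N to +6 N at z 0.0229, as expected. I'll release gently, but not wide enough to reach the drawer's walls.

Request:
drive_tool(commands="45 0 0 0 0;50 0 0 0 0;55 0 0 0 0;60 0 0 0 0;65 0 0 0 0;65 0 0 0 0;65 0 0 0 0;65 0 0 0 0")

```text
time: 13.4
tool_pos: [0.5288, -0.3167, 0.0213]
tool_rot: [-0.0, -0.035, 0.999, 0.0]
contact_force: [0.9, -0.2, 0.6]
gripper_width: 0.763
```

Request:
drive_tool(commands="65 0 0 -0.2 0;65 0 0 -0.6 0;65 0 0 -0.8 0;65 0 0 -0.8 0;65 0 0 -0.8 0;65 0 0 -0.8 0;65 0 0 0 0;65 0 0 0 0")

```text
time: 14.4
tool_pos: [0.5286, -0.3165, 0.1411]
tool_rot: [-0.0, -0.035, 0.999, 0.0]
contact_force: [0.0, 0.3, -0.3]
gripper_width: 0.76
```

Run:
```python
from h import *
u=np.array([np.cos(np.radians(4)),np.sin(np.radians(4))])
g=np.array([.447,-.323])-u*.05
go(*g,.14,4)
s=snap('scene','s5')
cv2.imwrite('pics/m6.png',cv2.convertScaleAbs(cv2.resize(s[40:150,150:270],(720,660)[:2],interpolation=cv2.INTER_CUBIC)[:600],alpha=1.5))
```

```text
t 14.4 pos [ 0.5286 -0.3165  0.1411] yaw 4.01 shift [ 4.39 -0.02  0.04] turn 0.01 F [ 0.   0.3 -0.3] w 0.76
```

View pics/m6.png

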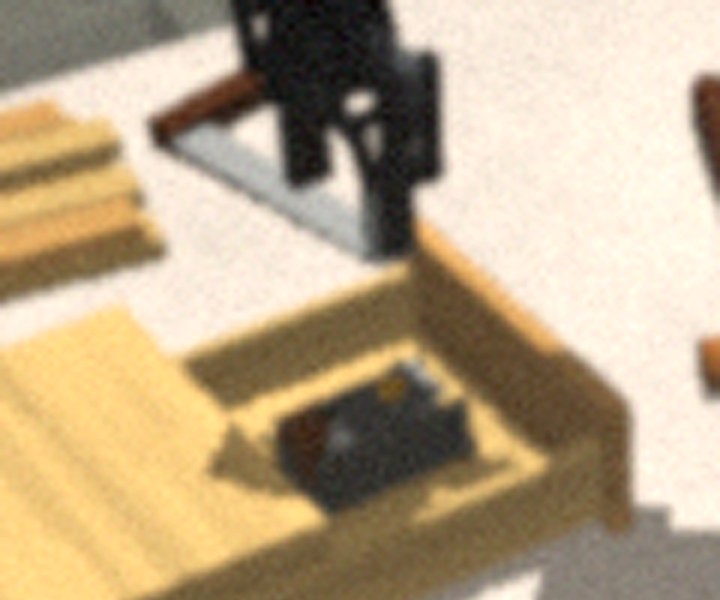

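The plane sits flat on the drawer floor, released. Next: back off in front of the drawer with shut fingers, then go down.

Request:
drive_tool(commands="30 0.6 0 0 0;10 0.8 0 0 0;0 0.8 0 0 0;0 0.8 0 0 0;0 0.8 0 0 0;0 0.6 0 0 0;0 0 0 0.5 0;0 0 0 0.6 0")

```text
time: 15.45
tool_pos: [0.3972, -0.3259, 0.1072]
tool_rot: [0.0, -0.035, 0.999, -0.0]
contact_force: [-0.3, -0.4, -0.3]
gripper_width: -0.004
```

Request:
drive_tool(commands="0 0 0 0.7 0;0 0 0 0.7 0;0 0 0 0.6 0;0 0 0 0 0;0 -0.3 0 0 0;0 -0.3 0 0 0;0 -0.2 0 0 0;0 0 0 0 0")

```text
time: 16.45
tool_pos: [0.4219, -0.3244, 0.0488]
tool_rot: [0.0, -0.035, 0.999, -0.0]
contact_force: [1.2, 0.1, 0.4]
gripper_width: -0.001
```

Request:
drive_tool(commands="0 -0.15 0 0 0;0 -0.15 0 0 0;0 -0.2 0 0 0;0 -0.3 0 0 0;0 -0.3 0 0 0;0 -0.3 0 0 0;0 -0.3 0 0 0;0 -0.3 0 0 0")

```text
time: 17.45
tool_pos: [0.4815, -0.3201, 0.0482]
tool_rot: [-0.0, -0.035, 0.999, -0.0]
contact_force: [-2.1, -1.4, 0.3]
gripper_width: -0.004
```

Request:
drive_tool(commands="0 -0.3 0 0 0;0 -0.3 0 0 0;0 -0.3 0 0 0;0 -0.3 0 0 0;0 -0.3 0 0 0;0 -0.3 0 0 0;0 -0.3 0 0 0;0 -0.2 0 0 0")

```text
time: 18.45
tool_pos: [0.5504, -0.3151, 0.0484]
tool_rot: [0.0, -0.035, 0.999, 0.0]
contact_force: [-2.6, -0.1, 0.4]
gripper_width: -0.001
```

Pushing at about 2 N. Slower for the last 30 mm.

Request:
drive_tool(commands="0 -0.13 0 0 0;0 -0.13 0 0 0;0 -0.13 0 0 0;0 -0.13 0 0 0;0 -0.1 0 0 0;0 -0.1 0 0 0;0 -0.1 0 0 0;0 0 0 0 0")

```text
time: 19.45
tool_pos: [0.5747, -0.3133, 0.0483]
tool_rot: [0.0, -0.035, 0.999, 0.0]
contact_force: [0.5, -0.2, 0.2]
gripper_width: -0.008
```

Run:
```python
from h import *
t=snap('top','t6');s=snap('scene','s6')
k=lambda im,x,y:cv2.convertScaleAbs(cv2.resize(im[y:y+130,x:x+100],(400,520),interpolation=cv2.INTER_CUBIC),alpha=1.5)
cv2.imwrite('pics/m7.png',np.hstack([k(s,130,55),k(t,320,110)]))
```

```text
(no output)
```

View pics/m7.png

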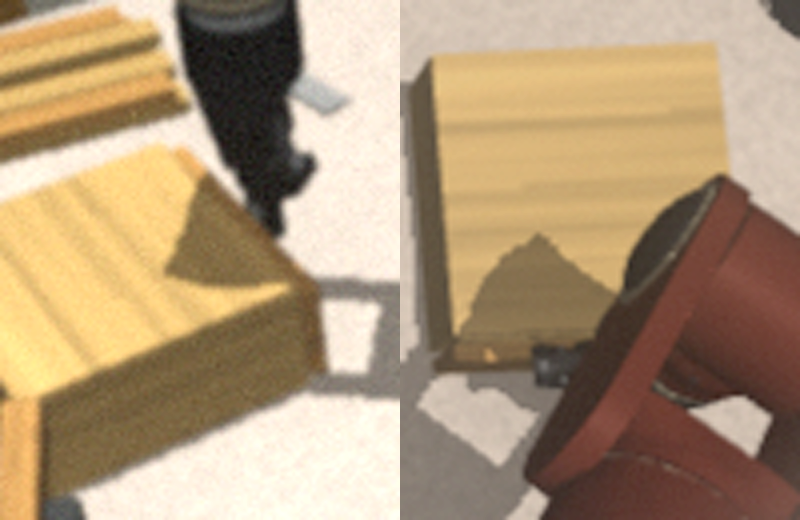

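Almost shut, with the front board just ahead of the roof edge. I'll push on slowly until the stop shows in the force.

Request:
drive_tool(commands="0 -0.06 0 0 0;0 -0.06 0 0 0;0 -0.06 0 0 0;0 -0.06 0 0 0;0 -0.05 0 0 0;0 0 0 0 0;0 0 0 0 0;0 0 0 0 0")

```text
time: 20.55
tool_pos: [0.5793, -0.313, 0.0481]
tool_rot: [-0.005, -0.035, 0.999, 0.001]
contact_force: [-15.7, 0.8, 8.3]
gripper_width: 0.002
```

The force of −16 N means it is at the stop. I'll back away and lift.

Request:
drive_tool(commands="0 0.1 0 0 0;0 0.3 0 0 0;0 0.5 0 0 0;0 0.7 0 0 0;0 0.8 0 0 0;0 0.8 0 0 0;0 0.8 0 0 0;0 0.5 0 0 0")

```text
time: 21.55
tool_pos: [0.4469, -0.3223, 0.0482]
tool_rot: [0.0, -0.035, 0.999, -0.0]
contact_force: [-0.2, -0.9, 0.5]
gripper_width: -0.001
```

Request:
drive_tool(commands="0 0 0 -0.6 0;0 0 0 -0.8 0;0 0 1 -0.8 0;0 0 1 -0.8 0;0 0 1 -0.8 0;0 0 1 0 0;0 0 0.8 0 0;0 0 0 0 0")

```text
time: 22.55
tool_pos: [0.4392, -0.1778, 0.164]
tool_rot: [0.001, -0.036, 0.999, -0.001]
contact_force: [-0.0, -0.0, -0.7]
gripper_width: 0.001
```

Run:
```python
from h import *
go(.5,-.3,.1,4)
t=snap('top','t7');cv2.imwrite('pics/m8.png',cv2.convertScaleAbs(cv2.resize(t,(800,600),interpolation=cv2.INTER_CUBIC),alpha=1.4))
a=cv2.cvtColor(cv2.imread('pics/top0_raw.png'),6).astype(np.float32);b=cv2.cvtColor(t,6).astype(np.float32)
print('stocked shift px',cv2.phaseCorrelate(a[175:245,105:185].copy(),b[175:245,105:185].copy()))
```

```text
t 22.55 pos [ 0.4392 -0.1778  0.164 ] yaw 4.17 shift [-1.72 -4.21  2.14] turn 0.17 F [-0.  -0.  -0.7] w 0.001
stocked shift px ((0.019447236619910768, 0.012588966601178697), 0.9653097548418574)
```

View pics/m8.png

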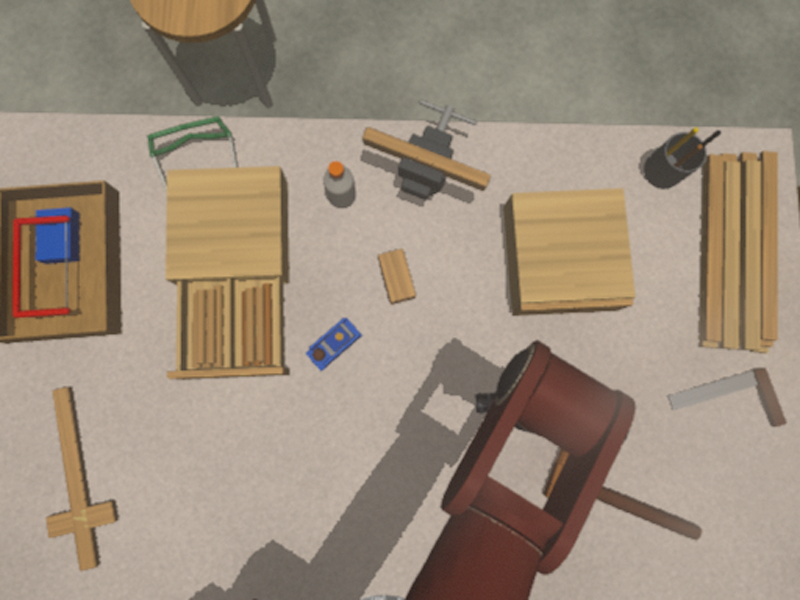

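The empty drawer is shut flush, the dowel drawer is unmoved (0.02 px), and the arm is free. Handing in.

```bash
python3 -c "
from plant import manip
print(manip.job_done())"
```

```text
the job is handed in; nothing more can be done
None
```

I set the block plane sole down in the empty right-hand drawer, let it go, pushed the drawer shut, and handed the job in at about 22.6 s.

- **Placing:** the floor contact came at the expected height. After release a picture showed the plane flat on the drawer floor, with the drawer still open by about 145 mm.
- **Shutting:** the push ran at about 2 N until the stop showed as 16 N. The last top view shows the drawer front flush against the case.
- **Dowel drawer:** it moved only 0.02 px between the first and last top views, so it is unmoved.
- **Arm:** it ended clear of everything, with no contact force.

Once the drawer was shut the plane was out of sight, so I could not check directly that it still lies flat. The slow push makes a shift unlikely. No check failed, but the camera heights for the drawer front read 4 to 8 mm low (67 and 71 mm against the stated 75 mm).

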